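# Start the polishing unit from its key box

### The job

Start the polishing unit from the control box on the bench: press the small flat round key, then the square key, then the long bar-shaped key. Push each one fully down and let it come right back up before the next, only one key at a time. Do not press the broad mushroom-headed stop button.

Things in the scene. Friction and masses are not known exactly. Their poses are not given: they have to be found in the camera images.
- control_box: Fixed control box, grey with an aluminium top plate: 214 mm (x) x 184 mm (y), 48 mm high; origin at the centre of its underside, z up, x towards the side with the narrow blank black display. Four black keys stand on top in two rows of two, 76 mm apart; which key is in which place varies.
- round_key_top (a point): Centre of the top face of the small flat round spring key (black, 25 mm in diameter), 15 mm above the box's top plate, 63 mm above the bench. It moves straight down 7 mm to its stop, begins to yield at about 1.4 N, is fully down at 4.5 N and springs back when let go. Axes as the box's.
- square_key_top (a point): Centre of the top face of the square spring key (black cap, 28 x 28 mm) on the same box. Same height, travel, force and axes as the round key.
- bar_key_top (a point): Centre of the top face of the long bar-shaped spring key (black cap, 20 mm along its x, 50 mm along its y) on the same box. Same height, travel, force and axes as the round key.
- stop_key_top (a point): Top of the mushroom-headed stop button (black domed head 46 mm in diameter) on the same box, 25 mm above the box's top, 10 mm higher than the flat keys. Not to be pressed; it has the same spring and 7 mm of travel.

How it is judged:
On the way, in this order (a step that is already met when the one before it is completed fails the run):
1. the round key is pushed down while the other keys are up (distance of round_key_top from where it was at the start of the episode above 0.005 m and distance of each of square_key_top, bar_key_top from where it was at the start of the episode below 0.002 m), for 0.05 s.
2. all the keys are up again (distance of each of round_key_top, square_key_top, bar_key_top from where it was at the start of the episode below 0.002 m), for 0.05 s.
3. the square key is pushed down while the other keys are up (distance of square_key_top from where it was at the start of the episode above 0.005 m and distance of each of round_key_top, bar_key_top from where it was at the start of the episode below 0.002 m), for 0.05 s.
4. all the keys are up again (all of step 2), for 0.05 s.
5. the bar key is pushed down while the other keys are up (distance of bar_key_top from where it was at the start of the episode above 0.005 m and distance of each of round_key_top, square_key_top from where it was at the start of the episode below 0.002 m), for 0.05 s.
At the end, for the whole second after the job is handed in: The round, square and bar keys have been pushed down (more than 5 of their 7 mm) in that order, one at a time, and all four keys are up again (within 2 mm of their rest height) (all of step 4 and distance of stop_key_top from where it was at the start of the episode below 0.002 m); the robot touches nothing.
It fails at once if the mushroom-headed stop button is pressed (distance of stop_key_top from where it was at the start of the episode above 0.003 m).
It fails at once if two keys are down at once (distance of each of round_key_top, square_key_top from where it was at the start of the episode above 0.003 m or distance of each of round_key_top, bar_key_top from where it was at the start of the episode above 0.003 m or distance of each of square_key_top, bar_key_top from where it was at the start of the episode above 0.003 m).
It also fails if it takes over 38 s, if anything falls off the work surface, if the arm or the gripper's body presses on something with over 40 N, if the wrist force passes 120 N, or if a joint passes its speed limit or range.

### The arm

A 6-joint arm with a two-finger parallel gripper is mounted at the origin on a cart in front of the work surface, level with it; the furniture and walls round the work are solid. World frame = base frame: x ahead of the robot, y to its left, z up, the work surface at z = 0. Lengths are in m, angles in rad, forces in N, time in s.
With the tool pointing down it reaches from about 0.35 to 0.975 m from the base axis. Payload 4.9 kg.
Tool frame: the origin (TCP) lies at the very end of the fingers, on their centre line; the grasp point (between the pads) lies 19 mm behind it (ctrl.grip_point_offset is the distance from the TCP to the grasp point, in m); z points along the fingers, y is the line along which they close (so a half turn about z gives the same grasp; the last joint's range is limited). The gripper opens to 85 mm and grips with 20 to 120 N. Pads are 22 mm wide; open, the fingers measure 114 mm over their backs; the gripper's body (76 mm by 85 mm) begins 54 mm behind the grasp point. The pads swing forward as they close: fully open they stand 13 mm farther back than shut.
Start: joints at [-1.223, 0.053, 1.613, -0, 1.476, -0.119], TCP at [0.281, -0.558, 0.203] pointing down, gripper open.
Joint ranges: [-3.01, 3.01], [-1.01, 2.22], [0.06, 2.58], [-1.02, 4.17], [0.09, 2.62], [-3.14, 3.14]. Speed limits (rad/s): [2.57, 2.57, 3.14, 3.14, 3.14, 3.14].

### API

Orientations are given as a rotation vector (axis times angle).
In Python, from station import ctrl gives the robot as it stands.
- The arm moves only by the tool send_rows, never from a script. Its argument "rows" is a list of rows, each a list of 3 entries, a list of its own where there are three numbers: the finger opening in cm, from 0 to 8.54, then the shift along the tool's x, y, z in cm, then the turn about the tool's z in degrees. A call has 1 to 10 rows; each row shifts and turns the commanded pose from where the row before left it, along the tool's axes as they then stand; what a row does not reach is not made up. A row lasts 1/8 s, in which the tool goes at most 62.5 mm and 10.7 degrees, less where a joint would pass 70% of its speed; a pose out of reach is approached as far as the arm can. A call with a gripper value outside its range is refused whole. The fingers move at their own pace and stop on an object; "newtons" is the grip in N (left out, the last holds). Time passes only in rows, so rows that do not move let the fingers close. It gives the time, the measured TCP pose, the force, the opening and the grip force at its end, in the units of the state.
- ctrl.get_obs(): the state, without advancing time (a new reading comes with each control period).
- ctrl.get_image(name): name is "scene" or "side" or "wrist"; returns a dict with "frame" (420x560x3 uint8, red, green, blue), "range_z" (420x560 float32, m along the optical axis (not along the pixel's ray), 0 where there is no reading), "fx", "fy", "cx", "cy" (pixels), "cam_to_world" (4x4, takes a point from camera to world coordinates). Camera axes: x right, y down, z forward; pixel columns grow to the right and rows downward; lengths in m; the calibration is good to about 2 mm. A picture is of the moment at which its call begins.
- ctrl.finish_job(): hands the job in; it is judged then, once.
The state is a dict: "t": time; "q": joint angles; "dq": joint speeds; "effort": joint torques, N m; "tool_pos": TCP position; "tool_rot": TCP orientation; "contact_force": force on the tool from outside, world axes, zero at the start; "wrist_torque": the same for the moment, N m; "opening": finger opening in m; "grip_force": force on a finger pad.
Only numpy, scipy, OpenCV 4.12 (cv2) and the standard library are available. Lean on these libraries where they do the work, as an engineer would, in place of code of your own. Each camera call takes 0.05 s, during which the arm holds its last target. There are 200 camera calls.

## Working session

There is one attempt and no reset: what is moved stays moved. The work goes in short steps, Python scripts to look and compute and a tool call to move; the robot and the scene stay as the last step left them, time stands still between calls to the robot, and variables do not carry over. Pictures are saved under pics/ and viewed, at most 10 in all, crops included, and the job is handed in when it is done.

Besides the shell and the picture viewer there is one more tool, called after ">>>" in YAML: its name, and indented under it one key for each argument. send_rows: Moves the arm, as the interface text tells. Its arguments: {"type":"object","properties":{"rows":{"type":"array","items":{"type":"array"}},"newtons":{"type":"number"}},"required":["rows"]}

```bash
mkdir -p pics
python3 - <<'E'
from station import ctrl
import cv2,numpy as np
o=ctrl.get_obs();print(o['t'],o['tool_pos'],o['tool_rot'],o['opening'])
ims=[]
for n in("scene","side"):
    d=ctrl.get_image(n);np.savez(f'{n}.npz',**d);ims.append(cv2.cvtColor(d['frame'],cv2.COLOR_RGB2BGR))
    cv2.imwrite(f'pics/{n}0.png',ims[-1])
E
```

```text
0.0 [ 0.28102764 -0.55748933  0.20154316] [-3.05441150e+00 -7.26117390e-01  3.77158374e-04] 0.0852946358937987
```

View pics/scene0.png

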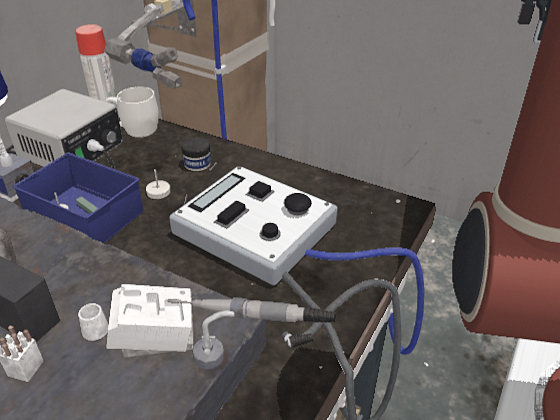

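View pics/side0.png

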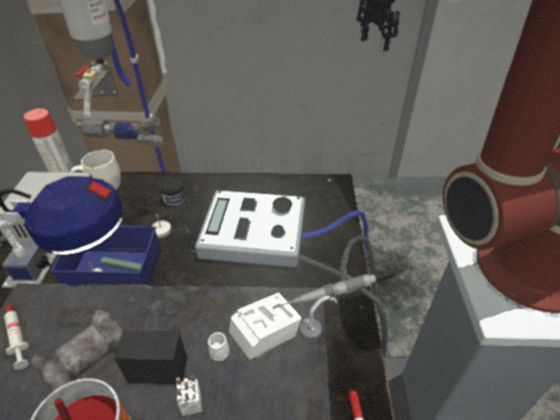

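The scene picture shows the bar at (232,212), square (260,190), round (270,230) and mushroom (297,203). In the side picture they are at (242,232), (248,205), (278,232) and (282,206).

```bash
cat > h.py <<'E'
import numpy as np,cv2
def blobs(d,seeds,r=18,th=70):
    m=(d['frame'].max(2)<th).astype(np.uint8)
    n,l,s,c=cv2.connectedComponentsWithStats(m)
    out=[]
    for k,(u,v) in seeds.items():
        i=l[v,u]; out.append((k,i,s[i],c[i]))
    return out
def ray(d,p):
    T=np.array(d['cam_to_world']);v=T[:3,:3]@[(p[0]-d['cx'])/d['fx'],(p[1]-d['cy'])/d['fy'],1];return T[:3,3],v/np.linalg.norm(v)
def onplane(d,p,z):
    o,v=ray(d,p);return o+v*(z-o[2])/v[2]
def tri(r1,r2):
    A=np.stack([r1[1],-r2[1]],1);t=np.linalg.lstsq(A,r2[0]-r1[0],rcond=None)[0]
    a=r1[0]+r1[1]*t[0];b=r2[0]+r2[1]*t[1];return (a+b)/2,np.linalg.norm(a-b)
def depthpt(d,p):
    u,v=np.round(p).astype(int);z=np.median(d['range_z'][v-1:v+2,u-1:u+2])
    return (np.array(d['cam_to_world'])@[(p[0]-d['cx'])/d['fx']*z,(p[1]-d['cy'])/d['fy']*z,z,1])[:3]
E
python3 - <<'E'
from h import *
S={'scene':dict(bar=(232,212),square=(260,190),round=(270,230),stop=(297,203)),'side':dict(bar=(242,232),square=(248,205),round=(278,232),stop=(282,206))}
np.set_printoptions(precision=4,suppress=True)
R={}
for n in S:
    d=dict(np.load(n+'.npz'));print(n,d['cam_to_world'][:3,3])
    for k,i,s,c in blobs(d,S[n]):
        print(k,s,c,onplane(d,c,.06),depthpt(d,c));R[n,k]=ray(d,c)
for k in S['side']:print(k,tri(R['scene',k],R['side',k]))
E
```

```text
scene [0.1998 0.4997 0.5956]
bar [217 201  29  24 367] [230.8147 212.5422] [ 0.5964 -0.0505  0.06  ] [ 0.594  -0.0472  0.0632]
square [248 181  23  17 254] [259.5591 189.4803] [ 0.5888 -0.1262  0.06  ] [ 0.5867 -0.1229  0.0629]
round [261 223  17  15 204] [269.5147 230.1078] [ 0.5214 -0.0437  0.06  ] [ 0.5197 -0.0407  0.0629]
stop [284 193  27  21 424] [297.2358 202.8042] [ 0.5168 -0.125   0.06  ] [ 0.5099 -0.1115  0.0716]
side [0.5033 0.5584 0.6661]
bar [     0      0    560    420 195875] [272.4839 202.8248] [ 0.5372 -0.1274  0.06  ] [ 0.5369 -0.1213  0.0654]
square [     0      0    560    420 195875] [272.4839 202.8248] [ 0.5372 -0.1274  0.06  ] [ 0.5369 -0.1213  0.0654]
round [     0      0    560    420 195875] [272.4839 202.8248] [ 0.5372 -0.1274  0.06  ] [ 0.5369 -0.1213  0.0654]
stop [     0      0    560    420 195875] [272.4839 202.8248] [ 0.5372 -0.1274  0.06  ] [ 0.5369 -0.1213  0.0654]
bar (array([0.5277, 0.0332, 0.1724]), np.float64(0.04452729606553851))
square (array([ 0.5328, -0.0371,  0.1381]), np.float64(0.0026618209225156577))
round (array([ 0.5314, -0.0723,  0.0712]), np.float64(0.05676805064643701))
stop (array([ 0.5393, -0.1696,  0.0222]), np.float64(0.0007280467808625479))
```

>>> send_rows:
  rows:
    - [0,[4,-3.2,-0.5],0]
    - [0,[4,-3.2,-0.5],0]
    - [0,[4,-3.2,-0.5],0]
    - [0,[4,-3.2,-0.5],0]
    - [0,[4,-3.2,-0.5],0]
    - [0,[4,-3.2,-0.5],0]
    - [0,[4,-3.2,-0.5],0]
    - [0,[4,-3.2,-0.5],0]
    - [0,[4,-3.2,-0.5],0]
    - [0,[4,-3.2,-0.5],0]

```text
t: 1.35
tool_pos: [0.4947, -0.0906, 0.2525]
tool_rot: [-3.056, -0.727, 0.0]
contact_force: [1.1, 0.5, -0.0]
opening: 0.0003
grip_force: 0.0
```

Run:
```python
from station import ctrl
import cv2,numpy as np
d=ctrl.get_image('wrist');o=ctrl.get_obs();print(o['t'],o['tool_pos'],o['tool_rot'],o['opening'],d['cam_to_world'])
np.savez('wrist.npz',**d);cv2.imwrite('pics/wrist1.png',cv2.cvtColor(d['frame'],cv2.COLOR_RGB2BGR))
```

```text
1.4 [ 0.49655417 -0.08579173  0.25333069] [-3.05097205 -0.73361593 -0.0049288 ] 0.0002495462963482591 [[ 4.50809030e-01 -8.61490166e-01 -2.33679079e-01  5.53267163e-01]
 [-8.92620422e-01 -4.35079100e-01 -1.18046430e-01 -6.03446233e-02]
 [ 2.69548998e-05  2.61803115e-01 -9.65121302e-01  4.22859177e-01]
 [ 0.00000000e+00  0.00000000e+00  0.00000000e+00  1.00000000e+00]]
```

View pics/wrist1.png

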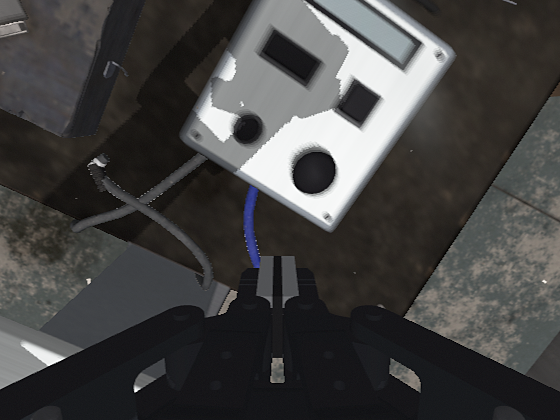

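The wrist picture shows the bar at (291,55), round (247,129), square (359,102) and stop (314,172), with part of the plate in shadow.

Run:
```python
from h import *
np.set_printoptions(precision=4,suppress=True)
a=dict(np.load('scene.npz'));w=dict(np.load('wrist.npz'))
sa={k:c for k,i,s,c in blobs(a,dict(bar=(232,212),square=(260,190),round=(270,230),stop=(297,203)))}
for k,i,s,c in blobs(w,dict(bar=(291,55),square=(359,102),round=(247,129),stop=(314,172)),th=60):
    # depth-selected top face
    u,v=np.round(c).astype(int);z=w['range_z'][v,u]
    print(k,s,c,onplane(w,c,.063),depthpt(w,c),tri(ray(w,c),ray(a,sa[k])))
```

```text
bar [ 260   30   61   56 1669] [289.7472  57.6213] [ 0.5989 -0.05    0.063 ] [ 0.599  -0.05    0.0625] (array([ 0.5981, -0.0506,  0.0594]), np.float64(0.002761725841281745))
square [337  82  42  42 926] [357.6015 102.6048] [ 0.5928 -0.1233  0.063 ] [ 0.5928 -0.1233  0.0628] (array([ 0.591 , -0.1251,  0.0598]), np.float64(0.004917248446926576))
round [233 115  29  29 652] [247.6948 128.9049] [ 0.526  -0.0434  0.063 ] [ 0.5259 -0.0434  0.0619] (array([ 0.524 , -0.0442,  0.0584]), np.float64(0.003863765939132045))
stop [ 292  152   43   42 1416] [313.6547 172.1871] [ 0.5179 -0.1177  0.063 ] [ 0.5188 -0.1163  0.0721] (array([ 0.5161, -0.1189,  0.0638]), np.float64(0.004436763459417142))
```

>>> send_rows:
  rows:
    - [0,[1.5,-0.8,3],0]
    - [0,[1.5,-0.8,4],0]
    - [0,[1.5,-0.8,4],0]
    - [0,[0,0,4],0]
    - [0,[0,0,0],0]
    - [0,[0,0,0],0]

```text
t: 2.15
tool_pos: [0.5246, -0.0511, 0.1042]
tool_rot: [3.056, 0.726, 0.002]
contact_force: [0.4, -0.4, 0.2]
opening: -0.0001
grip_force: 0.0
```

Run:
```python
from station import ctrl
import cv2,numpy as np
o=ctrl.get_obs();print(o['t'],o['tool_pos'],o['contact_force'])
d=ctrl.get_image('wrist');o=ctrl.get_obs();print(o['t'],o['tool_pos'],o['tool_rot'])
cv2.imwrite('pics/wrist2.png',cv2.cvtColor(d['frame'],cv2.COLOR_RGB2BGR))
np.savez('wrist2.npz',**d)
```

```text
2.15 [ 0.5245668  -0.05107609  0.10422706] [ 0.429669   -0.37374657  0.15644423]
2.2 [ 0.52519541 -0.05124874  0.10508553] [3.05501202 0.72567594 0.00481974]
```

View pics/wrist2.png

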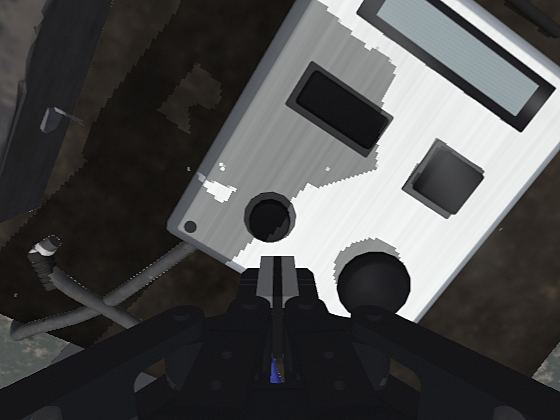

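The round cap shows at about (269,220), just ahead of the fingertips; the square is at (448,176), the bar at (343,108) and the stop at (373,284).

Run:
```python
from h import *
np.set_printoptions(precision=4,suppress=True)
w=dict(np.load('wrist2.npz'));T=w['cam_to_world']
v,u=np.mgrid[:420,:560];z=w['range_z']
P=np.stack([(u-w['cx'])/w['fx']*z,(v-w['cy'])/w['fy']*z,z],-1)@T[:3,:3].T+T[:3,3]
m=((abs(P[...,2]-.063)<.004)&(z>0)&(v<255)).astype(np.uint8)
n,l,s,c=cv2.connectedComponentsWithStats(m)
for i in range(1,n):
    if s[i][4]>300:
        (cx,cy),(a,b),g=cv2.minAreaRect(np.argwhere(l==i)[:,::-1].astype(np.float32))
        print(s[i],c[i],onplane(w,(cx,cy),.063),onplane(w,c[i],.063),a,b,np.median(P[l==i],0))
```

```text
[   0    0   56  178 4918] [17.8662 59.2993] [0.5332 0.1033 0.063 ] [0.5451 0.1122 0.063 ] 54.99999237060547 176.99996948242188 [0.5487 0.1102 0.0641]
[ 297   71   92   79 3400] [341.9259 109.8479] [ 0.5994 -0.0522  0.063 ] [ 0.5994 -0.0521  0.063 ] 90.41612243652344 38.551658630371094 [ 0.5995 -0.0522  0.0622]
[ 418  151   67   64 2353] [450.3782 182.8619] [ 0.5921 -0.1272  0.063 ] [ 0.5922 -0.1271  0.063 ] 48.20514678955078 51.646053314208984 [ 0.5923 -0.1275  0.0621]
[ 249  202   42   41 1297] [269.387  222.1049] [ 0.5249 -0.0455  0.063 ] [ 0.5248 -0.0453  0.063 ] 40.696434020996094 39.80200958251953 [ 0.5245 -0.0454  0.0621]
```

>>> send_rows:
  rows:
    - [0,[0.3,-0.4,1.5],0]
    - [0,[0,0,1.8],0]
    - [0,[0,0,0.8],0]
    - [0,[0,0,0.6],0]
    - [0,[0,0,0.2],0]
    - [0,[0,0,0],0]
    - [0,[0,0,0],0]

```text
t: 3.08
tool_pos: [0.5251, -0.0458, 0.0543]
tool_rot: [3.056, 0.726, 0.001]
contact_force: [-0.0, 0.2, -0.5]
opening: 0.0001
grip_force: 0.0
```

Run:
```python
from station import ctrl
import cv2,numpy as np
d=ctrl.get_image('wrist');e=ctrl.get_image('scene')
o=ctrl.get_obs();print(o['t'],o['tool_pos'],o['contact_force'],o['wrist_torque'],o['effort'])
a=d['frame'][130:330,180:400];b=e['frame'][150:270,180:345]
im=np.hstack([cv2.resize(a,(400,364)),cv2.resize(b,(400,364))])
cv2.imwrite('pics/w3.png',cv2.cvtColor(im,cv2.COLOR_RGB2BGR))
```

```text
3.175 [ 0.52507226 -0.04582588  0.05428405] [0.20454188 0.06554139 0.56435789] [0.01788247 0.00200313 0.03263669] [-3.69191272e-03 -3.15512967e+01 -3.33276200e+01  1.02764056e-05
 -1.63548742e-03 -5.80760101e-06]
```

View pics/w3.png

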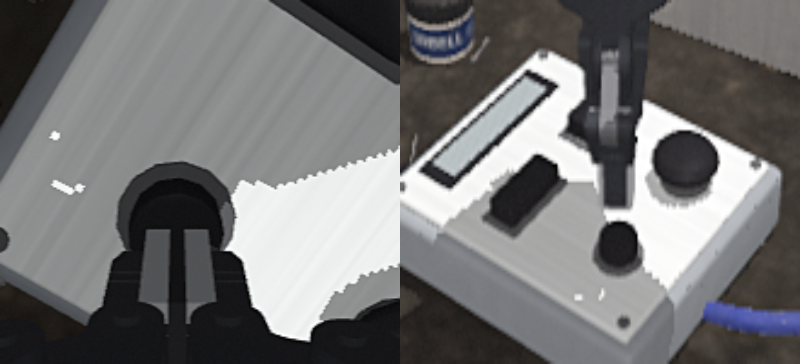

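The wrist crop shows the fingertips over the key, but in the scene crop they end at about (612,205), above the round cap at (617,238), so they aren't touching it. I'll measure the actual height of the tips.

Run:
```python
from station import ctrl
from h import *
np.set_printoptions(precision=4,suppress=True)
print(ctrl.grip_point_offset)
for n,box in(('scene',(150,270,180,345)),('side',(170,270,190,320)),('wrist',(0,420,0,560))):
    w=ctrl.get_image(n);T=np.array(w['cam_to_world']);v,u=np.mgrid[:420,:560];z=w['range_z']
    P=np.stack([(u-w['cx'])/w['fx']*z,(v-w['cy'])/w['fy']*z,z],-1)@T[:3,:3].T+T[:3,3]
    near=(np.hypot(P[...,0]-.525,P[...,1]+.046)<.022)&(z>0)&(P[...,2]>.05)
    Q=P[near];print(n,len(Q));
    h,e=np.histogram(Q[:,2],np.arange(.05,.15,.004));print(dict(zip(np.round(e,3).tolist(),h.tolist())))
    t=Q[(Q[:,2]>.066)];t=t[t[:,2]<t[:,2].min()+.012];print(t.min(0),t.mean(0),t.max(0))
o=ctrl.get_obs();print(o['t'],o['tool_pos'],o['contact_force'])
```

```text
0.0187
scene 700
{0.05: 87, 0.054: 38, 0.058: 41, 0.062: 122, 0.066: 0, 0.07: 0, 0.074: 0, 0.078: 0, 0.082: 16, 0.086: 8, 0.09: 35, 0.094: 34, 0.098: 32, 0.102: 32, 0.106: 36, 0.11: 32, 0.114: 6, 0.118: 1, 0.122: 2, 0.126: 6, 0.13: 2, 0.134: 2, 0.138: 2, 0.142: 2}
[ 0.5123 -0.0502  0.0827] [ 0.5201 -0.0395  0.0895] [ 0.5316 -0.0323  0.0946]
side 749
{0.05: 40, 0.054: 19, 0.058: 43, 0.062: 45, 0.066: 0, 0.07: 0, 0.074: 0, 0.078: 1, 0.082: 7, 0.086: 10, 0.09: 16, 0.094: 19, 0.098: 19, 0.102: 18, 0.106: 14, 0.11: 14, 0.114: 8, 0.118: 3, 0.122: 7, 0.126: 13, 0.13: 19, 0.134: 16, 0.138: 6, 0.142: 10}
[ 0.5125 -0.0473  0.0819] [ 0.5253 -0.0388  0.089 ] [ 0.5369 -0.0322  0.0939]
wrist 21215
{0.05: 661, 0.054: 128, 0.058: 552, 0.062: 574, 0.066: 0, 0.07: 0, 0.074: 0, 0.078: 0, 0.082: 9, 0.086: 163, 0.09: 279, 0.094: 325, 0.098: 334, 0.102: 373, 0.106: 408, 0.11: 310, 0.114: 253, 0.118: 865, 0.122: 499, 0.126: 1473, 0.13: 1191, 0.134: 998, 0.138: 475, 0.142: 123}
[ 0.5243 -0.0545  0.0849] [ 0.5328 -0.0413  0.0922] [ 0.5378 -0.0303  0.0969]
3.325 [ 0.5249 -0.0458  0.0541] [-0.4869 -0.014   0.5189]
```

All three views put the fingertips at z ≈ 0.082, about 28 mm above the reported TCP. That contradicts the text, so I'll go by the cameras and feel for contact by force.

>>> send_rows:
  rows:
    - [0,[0,0,1.2],0]
    - [0,[0,0,0.6],0]
    - [0,[0,0,0.4],0]
    - [0,[0,0,0.2],0]
    - [0,[0,0,0],0]
    - [0,[0,0,0],0]

```text
t: 4.08
tool_pos: [0.5249, -0.0457, 0.0301]
tool_rot: [3.056, 0.727, 0.0]
contact_force: [-2.5, 0.7, 2.9]
opening: 0.0003
grip_force: 1.6
```

>>> send_rows:
  rows:
    - [0,[0,0,0.3],0]
    - [0,[0,0,0.2],0]
    - [0,[0,0,0],0]
    - [0,[0,0,0],0]

```text
t: 4.58
tool_pos: [0.5254, -0.0459, 0.0273]
tool_rot: [3.056, 0.727, 0.0]
contact_force: [-8.9, 1.6, 16.4]
opening: 0.0001
grip_force: 8.3
```

Run:
```python
from station import ctrl
import cv2,numpy as np
o=ctrl.get_obs();print(o['t'],o['tool_pos'],o['contact_force'],o['grip_force'])
d=ctrl.get_image('wrist');e=ctrl.get_image('scene')
a=d['frame'][130:330,180:400];b=e['frame'][150:270,180:345]
im=np.hstack([cv2.resize(a,(400,364)),cv2.resize(b,(400,364))])
cv2.imwrite('pics/w4.png',cv2.cvtColor(im,cv2.COLOR_RGB2BGR))
o=ctrl.get_obs();print(o['t'],o['tool_pos'],o['contact_force'],o['grip_force'])
```

```text
4.575 [ 0.52536999 -0.04587545  0.02732148] [-8.85866053  1.62605574 16.39570662] 8.288642389525194
4.675 [ 0.52536739 -0.04583855  0.0273031 ] [-8.11934998  1.94774524 16.03315876] 8.273101919330657
```

View pics/w4.png

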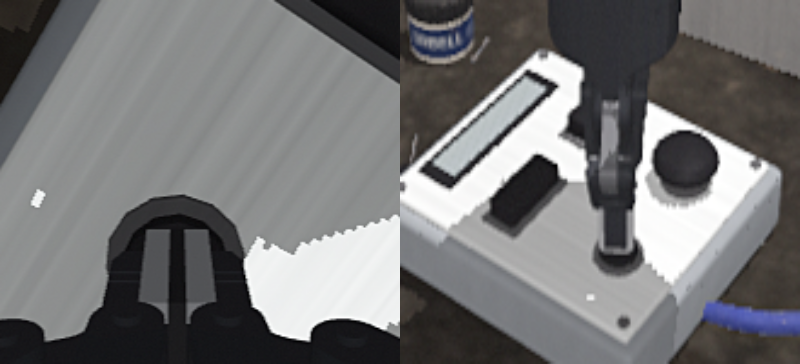

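The key is fully down: 16 N at reported z 0.027, and the cap is sunk into its bezel in the picture. I'll lift clear and go over to the square key.

>>> send_rows:
  rows:
    - [0,[0,0,-2.5],0]
    - [0,[0,0,-2.5],0]
    - [0,[0,0,0],0]
    - [0,[1.2,5.2,0],0]
    - [0,[1.1,5.1,0],0]
    - [0,[0,0,0],0]
    - [0,[0,0,0],0]
    - [0,[0,0,0],0]

```text
t: 5.68
tool_pos: [0.5906, -0.1263, 0.0739]
tool_rot: [-3.055, -0.728, 0.002]
contact_force: [-0.4, 0.2, 0.6]
opening: 0.0001
grip_force: 0.0
```

Run:
```python
from station import ctrl
import cv2,numpy as np
d=ctrl.get_image('wrist');e=ctrl.get_image('side')
o=ctrl.get_obs();print(o['t'],o['tool_pos'],o['contact_force'],o['grip_force'])
a=d['frame'];b=e['frame'][170:275,190:330]
im=np.hstack([cv2.resize(a,(400,300)),cv2.resize(b,(400,300))])
cv2.imwrite('pics/w5.png',cv2.cvtColor(im,cv2.COLOR_RGB2BGR))
```

```text
5.775 [ 0.59100587 -0.12643118  0.07451535] [-0.25343481  0.30259739 -0.02300667] 0.0
```

View pics/w5.png

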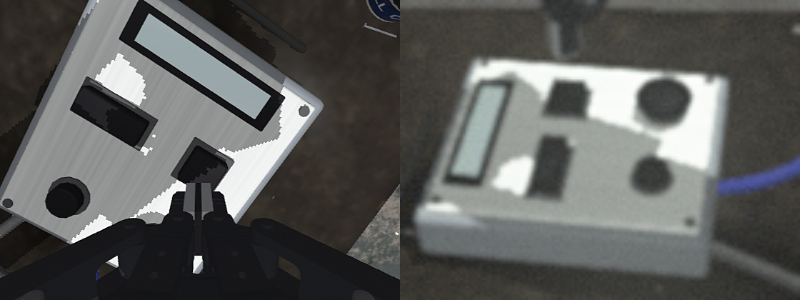

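The wrist half shows the fingers in line with the square key at (203,160), and the side half shows all four keys up. Pressing the square key, then lifting.

>>> send_rows:
  rows:
    - [0,[0,0,2],0]
    - [0,[0,0,1.5],0]
    - [0,[0,0,0.8],0]
    - [0,[0,0,0.5],0]
    - [0,[0,0,0.1],0]
    - [0,[0,0,0],0]
    - [0,[0,0,0],0]

```text
t: 6.65
tool_pos: [0.5908, -0.1269, 0.0274]
tool_rot: [-3.055, -0.727, 0.004]
contact_force: [-8.3, 3.7, 11.8]
opening: 0.0001
grip_force: 6.1
```

>>> send_rows:
  rows:
    - [0,[0,0,-2.5],0]
    - [0,[0,0,-2.4],0]
    - [0,[0,0,0],0]
    - [0,[2.1,-3.2,0],0]
    - [0,[2.1,-3.1,0],0]
    - [0,[0,0,0],0]
    - [0,[0,0,0],0]
    - [0,[0,0,0],0]

```text
t: 7.65
tool_pos: [0.6005, -0.0531, 0.0743]
tool_rot: [-3.057, -0.725, 0.001]
contact_force: [-0.4, -0.0, -0.4]
opening: 0.0001
grip_force: 0.0
```

>>> send_rows:
  rows:
    - [0,[0,0,2],0]
    - [0,[0,0,1.5],0]
    - [0,[0,0,0.8],0]
    - [0,[0,0,0.5],0]
    - [0,[0,0,0.1],0]
    - [0,[0,0,0],0]
    - [0,[0,0,0],0]

```text
t: 8.52
tool_pos: [0.5999, -0.0523, 0.0274]
tool_rot: [-3.056, -0.727, 0.005]
contact_force: [-8.9, 0.6, 11.7]
opening: -0.0004
grip_force: 5.9
```

The bar key is fully down (11.7 N). Lifting clear.

>>> send_rows:
  rows:
    - [0,[0,0,-2.5],0]
    - [0,[0,0,-3],0]
    - [0,[0,0,-4],0]
    - [0,[0,0,-4],0]
    - [0,[0,0,0],0]
    - [0,[0,0,0],0]
    - [0,[0,0,0],0]

```text
t: 9.4
tool_pos: [0.5997, -0.052, 0.1587]
tool_rot: [-3.055, -0.726, 0.005]
contact_force: [-0.5, 0.1, -0.1]
opening: 0.0002
grip_force: 0.0
```

Run:
```python
from station import ctrl
from h import *
w=ctrl.get_image('scene')
for p in((230,211),(259,188),(269,229)):print(depthpt(w,p))
o=ctrl.get_obs();print(o['t'],o['tool_pos'],o['contact_force'])
print(ctrl.finish_job())
```

```text
[ 0.59695118 -0.0493829   0.06367945]
[ 0.58868475 -0.12437632  0.0642836 ]
[ 0.52105545 -0.04153888  0.06393627]
9.45 [ 0.59975661 -0.05194173  0.15878788] [-0.31939543  0.1652829   0.32693793]
the job is handed in; nothing more can be done
None
```

I pressed the round, square and bar keys in that order, each fully down by force reading, and left the stop button alone; all three pressed keys measured back up and the arm was clear when I handed the job in at 9.5 s (no verdict was returned, and the fingertips turned out to sit about 28 mm above the reported TCP, which I allowed for).

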